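# Retrieve a fresh print from under the amber riser with a trigger reacher

## Task

With the reacher, fetch the fresh grey print out of the low gap under the amber riser: slide the open jaws around it, squeeze the trigger just enough to clamp it gently (soft resin dents), and draw it, clamped and upright, completely out of the gap. Then let it stand on the open bench and leave the reacher standing there too. Touch the print only with the reacher, do not shove the riser, and leave jar, bottle and scraper alone.

Things in the scene. Friction and masses are not known exactly. Their poses are not given: they have to be found in the camera images.
- reacher: Trigger reacher, 0.4 kg, balanced near its grip, standing on the bench on a heavy foot 90 mm wide and a front cross-piece 84 mm wide. Origin: on its underside midway between handle and unsqueezed trigger. +x runs along the 22 mm high shaft to the jaws, +y left, +z up. Handle (fixed): black post 26 mm wide in y, up to z = 76 mm, rear face at x = -33 mm. Offsets below are in this frame.
- reacher_trigger: Steel trigger post, 26 mm wide, z = 24 to 76 mm, front face at x = +33 mm unsqueezed (66 mm over handle and trigger). Slides up to 26 mm in -x against a spring: 7 N plus 0.15 N per mm. Its origin lies at the reacher's origin when unsqueezed. Under a centred gripper the reacher shifts forward by half its travel. It drives the left jaw 1.2 mm in -y per mm.
- reacher_grip (a point): Point at x = 0, y = 0, z = 55 mm on the reacher: take handle and trigger here from above, fingers closing along the reacher's x on the posts' outer faces. It slides on the bench with 2 to 5 N, more if pressed down; sliding or pressing during the squeeze adds to the force felt at the posts. Dragged sideways it may tip in the grip: lift it a little for that.
- reacher_jaws (a point): Point at x = 206, y = 0, z = 16 mm on the reacher, between the pads (x = 180 to 232, z = 8 to 24 mm). Unsqueezed, the left, moving pad's inner face is at y = +20 mm. The right jaw does not follow the trigger: a stiff screw has set its inner face anywhere from y = -20 to -30 mm, unmeasured, different each time: where the part gets clamped must be felt. Outer sides at y = +39 and -33 to -43 mm.
- reacher_pad: The left, moving rubber pad, 52 mm long, 7 mm thick, 16 mm high. It yields under load by 1 mm per 1.5 N, up to 8 mm. The clamping force times 1.2 adds to the spring force felt at the trigger. Its origin lies at the reacher's origin when unsqueezed and moves in the reacher's -y as it closes.
- part: Freshly printed light grey resin part, 40 to 90 g, round, upright: base flange 30 mm diameter and 5 mm high, body 24 mm diameter up to 27 mm, knob 18 mm diameter up to 34 mm. Origin: centre of its underside. Clamp the body between the pads with 2 to 5 N; more than 6 N dents it.
- riser: Low fixed riser: clear amber sheet 260 (x) by 240 mm (y), 6 mm thick, its underside 55 mm above the bench, on four 16 mm square black legs at the corners; black panel at the back, long sides open. Origin: on the bench under the middle of its front edge, where the gap opens; +y points into the gap, x along the edge. The part stands 50 to 95 mm inside, within 50 mm of the middle.
- jar: White jar, 56 mm diameter, 70 mm high, standing on the riser towards the back; origin under its centre. Leave alone.
- bottle: White bottle, 52 mm diameter, 110 mm high, on the bench beside the reacher's rear; origin under its centre. Leave alone.
- scraper: Spatula-like scraper, 200 mm long, lying on the bench beyond the riser; leave alone.

How it is judged (in metres and radians):
On the way, in this order (a step that is already met when the one before it is completed fails the run):
1. the part is clamped between the reacher's jaws (at least 1.5 N) while still in the gap (contact force between reacher_pad and part above 1.5 N and y of part in the frame of riser above 0.02 m), for 0.2 s.
2. the part is drawn completely out of the gap, still clamped (at least 1.5 N) (contact force between reacher_pad and part above 1.5 N and y of part in the frame of riser below -0.015 m), for 0.1 s.
At the end, for the whole second after the job is handed in: The part stands upright (within 0.1 rad) and at rest on the bench, its centre at least 15 mm outside the riser's front edge, no longer clamped (under 0.5 N); the reacher rests upright on the bench, released (y of part in the frame of riser below -0.015 m and height (world z) of part below 0.005 m and angle between part's own z axis and vertical below 0.1 rad and linear speed of each of part, reacher below 0.02 m/s and contact force between reacher_pad and part below 0.5 N and height (world z) of reacher below 0.01 m and angle between reacher's own z axis and vertical below 0.15 rad); the robot touches nothing.
It fails at once if the part is squeezed with more than 6 N (dented) (contact force between reacher_pad and part above 6 N).
It fails at once if the gripper touches the part (contact force between the fingers and part above 0.5 N).
It fails at once if the part is tipped by more than 0.4 rad (angle between part's own z axis and vertical above 0.4 rad).
It fails at once if the riser is shoved by the reacher or the arm with more than 10 N (contact force between any of reacher, the arm, the fingers and riser above 10 N).
It fails at once if jar, bottle or scraper is moved by more than 20 mm (distance of any of jar, bottle, scraper from where it was at the start of the episode above 0.02 m).
It also fails if it takes over 72 s, if anything falls off the work surface, if the arm or the gripper's body presses on something with over 40 N, if the wrist force passes 120 N, or if a joint passes its speed limit or range.

## Robot

A 6-joint arm with a two-finger parallel gripper is mounted at the origin on the work surface. World frame = base frame: x ahead of the robot, y to its left, z up, the work surface at z = 0. Lengths are in mm, angles in rad, forces in N, time in s.
With the tool pointing down it reaches from about 350 to 775 mm from the base axis. Payload 7.3 kg.
Tool frame: the origin (TCP) lies midway between the tips of the shut fingers; the grasp point (between the pads) lies 19 mm behind it; z points along the fingers, y is the direction in which the jaws open and shut (so a half turn about z gives the same grasp; the last joint's range is limited). The gripper opens to 92 mm and grips with 3 to 60 N. Pads are 19 mm wide; open, the fingers measure 130 mm over their backs; the gripper's body (75 mm by 190 mm) begins 47 mm behind the grasp point.
Start: joints at [-1.259, 0.342, 1.524, -0, 1.275, -0.146], TCP at [232.062, -470.952, 187.441] pointing down, gripper open.
Joint ranges: [-2.53, 2.53], [-0.77, 2.02], [0.04, 2.7], [-1, 4.14], [0.28, 2.66], [-3.11, 3.11]. Speed limits (rad/s): [2.57, 2.57, 3.14, 3.14, 3.14, 3.14].

## Interface

Orientations are given as [roll, pitch, yaw] about the fixed x, y, z axes, in that order (R = Rz(yaw) Ry(pitch) Rx(roll)).
In Python, from plant import sensors, imaging, ticket gives the robot as it stands. The module is installed in compiled form; this text tells all that it offers.
- The arm moves only by the tool arm_command, never from a script. Its argument "increments" is one flat list of numbers, 5 for each row, row after row: the closure, from 0 (fully open) to 1 (shut), then the shift along the tool's x, y, z in mm, then the turn about the tool's z in degrees. In form: [hand, dx, dy, dz, spin, hand, dx, dy, dz, spin, ...]. A call has 1 to 20 rows; each row is the pose to reach, as a shift and turn from the pose commanded when the call began, along the tool's axes at that moment; what a row does not reach only later rows make up. A row lasts 1/8 s, in which the tool goes at most 62.5 mm and 10.7 degrees, less where a joint would pass 70% of its speed; a pose out of reach is approached as far as the arm can. A call with a gripper value outside its range is refused whole. The fingers move at their own pace and stop on an object; the grip force is fixed at half the most. Time passes only in rows, so rows that repeat a pose let the fingers close. It gives the time, the measured TCP pose, the force and the opening at its end, in the units of the state.
- sensors.get_obs(): the state, without advancing time (a new reading comes with each control period).
- imaging.capture(name): name is "scene" or "top" or "wrist"; returns the picture (480x640x3 uint8, blue, green, red); there is no depth.
- imaging.calibration(name): a dict with "fx", "fy", "cx", "cy" (pixels), "world_to_cam" (4x4, takes a point from world to camera coordinates); the wrist camera has in their place "hand_eye" (4x4, takes a point from camera to tool coordinates, whose origin is the TCP and whose axes are the flange's). Camera axes: x right, y down, z forward; pixel columns grow to the right and rows downward; lengths in mm; the calibration is good to about 2 mm. The wrist camera is an equidistant fisheye: a pixel r from the principal point sees the ray r / f radians off the axis. A picture is of the moment at which its call begins: read the wrist's pose just before it. calibration takes no time and is no camera call.
- ticket.close_job(): hands the job in, once; it reports no verdict.
The state is a dict: "time": time; "joint_positions": joint angles; "dq": joint speeds; "tau": joint torques, N m; "tool_pos": TCP position; "tcp_rot": TCP orientation; "contact_force": force on the tool from outside, world axes, zero at the start; "moment": the same for the moment, N m; "grip_width": finger opening in mm.
Only numpy, scipy, OpenCV 4.12 (cv2) and the standard library are available. Lean on these libraries where they do the work, as an engineer would, in place of code of your own. Each camera call takes 0.05 s, during which the arm holds its last target. There are 200 camera calls.

## Working session

There is one attempt and no reset: what is moved stays moved. The work goes in short steps, Python scripts to look and compute and a tool call to move; the robot and the scene stay as the last step left them, time stands still between calls to the robot, and variables do not carry over. Pictures are saved under pics/ and viewed, about 8 in all and at most 12, crops included, and the job is handed in when it is done.

Besides the shell and the picture viewer there is one more tool, called after "Request:" as name(argument=value, ...) on one line, values as JSON. arm_command: Moves the arm, as the interface text tells. Its arguments: {"type":"object","properties":{"increments":{"type":"array","items":{"type":"number"}}},"required":["increments"]}

```bash
mkdir -p pics
python3 - <<'E'
from plant import sensors, imaging
import cv2
o=sensors.get_obs(); print(o)
for n in("top","scene"):
    cv2.imwrite(f"pics/{n}0.png",imaging.capture(n)); print(n,imaging.calibration(n))
print(imaging.calibration("wrist"))
E
```

```text
{'time': 0.0, 'joint_positions': array([-1.25898600e+00,  3.42690105e-01,  1.52500424e+00, -4.87297106e-05,
        1.27537141e+00, -1.46005983e-01]), 'dq': array([-0.00292428, -0.00027209,  0.00029292,  0.00142599,  0.00014404,
       -0.00010196]), 'tau': array([ 3.06664544e-03, -4.31240237e+01, -2.44218278e+01,  7.20061501e-02,
        5.60087641e-02, -1.08053277e-04]), 'tool_pos': array([ 231.90656745, -470.49878235,  186.76638385]), 'tcp_rot': array([-3.14012845e+00, -1.68216391e-04,  4.57830406e-01]), 'contact_force': array([ 0.62702629,  0.36676887, -0.83167864]), 'moment': array([ 0.03128211, -0.0054018 ,  0.02084407]), 'grip_width': 91.50635194931589}
top {'fx': 567.6611297996802, 'fy': 567.6611297996802, 'cx': 321.13232282669026, 'cy': 238.66638810935862, 'world_to_cam': array([[-1.92785444e-02, -9.99806052e-01,  4.02443689e-03,
        -2.63515371e+01],
       [-9.88866210e-01,  1.84732509e-02, -1.47656218e-01,
         6.36720266e+02],
       [ 1.47553236e-01, -6.82622660e-03, -9.89030558e-01,
         9.74646415e+02],
       [ 0.00000000e+00,  0.00000000e+00,  0.00000000
[... 256 characters left out ...]
450152e-01,  1.30052901e-01, -8.17913119e-01,
        -2.74620323e+02],
       [-7.88803488e-01, -2.17106908e-01, -5.75024911e-01,
         1.43634742e+03],
       [ 0.00000000e+00,  0.00000000e+00,  0.00000000e+00,
         1.00000000e+00]])}
{'fx': 371.64829954431775, 'fy': 371.64829954431775, 'cx': 318.7626785406032, 'cy': 239.9435989323109, 'hand_eye': array([[ 7.24025288e-04, -9.58025431e-01, -2.86682314e-01,
         7.64584560e+01],
       [ 9.99999601e-01,  8.43619043e-04, -2.93647337e-04,
         6.35043315e-02],
       [ 5.23172276e-04, -2.86681987e-01,  9.58025660e-01,
        -1.97179128e+02],
       [ 0.00000000e+00,  0.00000000e+00,  0.00000000e+00,
         1.00000000e+00]])}
```

View pics/top0.png

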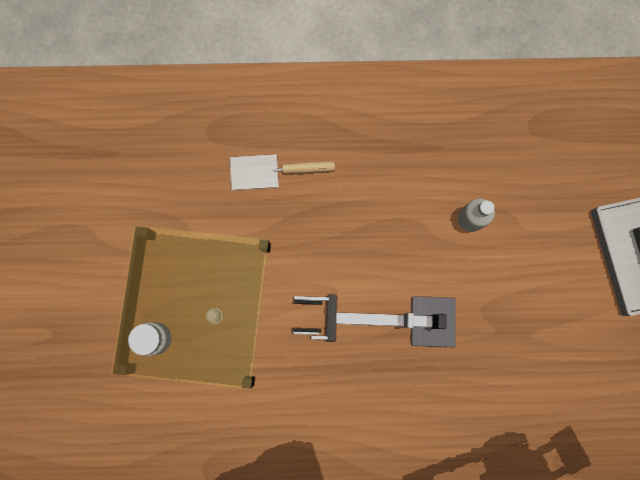

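View pics/scene0.png

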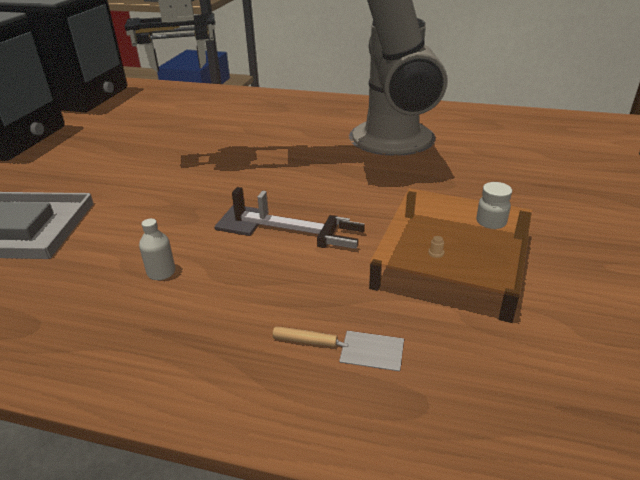

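The first two views show the riser on the left of the top image with its front edge at about column 260. The part is at (214,316), and the reacher runs along +y with its jaws at about (294,315) and handle at (440,321). I'll enlarge these.

```bash
cat > h.py <<'E'
import numpy as np, cv2
from plant import imaging
def ray(n,u,v,z):
    c=imaging.calibration(n); T=c["world_to_cam"]; R=T[:3,:3]; p=-R.T@T[:3,3]
    d=R.T@np.array([(u-c["cx"])/c["fx"],(v-c["cy"])/c["fy"],1]); return p+d*(z-p[2])/d[2]
def proj(n,P):
    c=imaging.calibration(n); T=c["world_to_cam"]; q=T[:3,:3]@P+T[:3,3]
    return np.array([c["fx"]*q[0]/q[2]+c["cx"],c["fy"]*q[1]/q[2]+c["cy"]])
E
python3 - <<'E'
import cv2, numpy as np
t=cv2.imread("pics/top0.png"); s=cv2.imread("pics/scene0.png")
f=lambda im,x,y,w,h,k: cv2.resize(im[y:y+h,x:x+w],None,fx=k,fy=k,interpolation=cv2.INTER_CUBIC)
a=f(t,280,288,190,65,4)          # 760x260
b=f(t,184,286,60,60,5); c=f(s,412,220,50,60,5) ;d=f(t,240,230,42,60,5)
b=np.hstack([b,c,d]); b=np.hstack([b,np.zeros((300,760-b.shape[1],3),np.uint8)])
cv2.imwrite("pics/c1.png",np.vstack([a,b]))
E
```

```text
(no output)
```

View pics/c1.png

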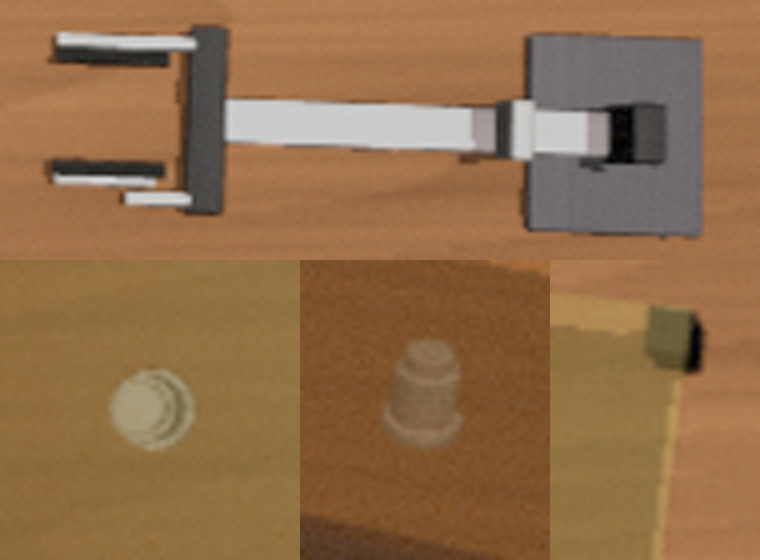

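The crop shows the shaft, posts and jaws clearly: the left, moving jaw is the lower one, and the handle's rear top edge is at about (446,321). The part's knob is at about (212,315), visible through the sheet. Next I'll compute world positions.

Run:
```python
from h import *
t=cv2.imread("pics/top0.png").astype(float)
C=lambda x,y:(280+(x)/4,288+(y)/4)
P={k:ray("top",*C(x,y),z) for k,x,y,z in [("shaftL",225,121,22),("shaftR",470,129,22),("handle_rear",665,132,76),("handle_front",632,132,76),("trig_front",511,129,76),("footUL",528,35,0),("footUR",701,40,6),("footLR",701,236,6),("footLL",528,231,6),("rjaw_tip_in",52,60,24),("ljaw_tip_in",52,162,24),("ljaw_out",52,184,24),("rjaw_out",55,34,24),("cross_top",190,27,22),("cross_bot",187,212,22)]}
for k,v in P.items(): print(k,v.round(1))
d=P["handle_rear"]-P["shaftL"]; print("axis deg",np.degrees(np.arctan2(-d[1],-d[0])), np.degrees(np.arctan2(*(P["shaftL"]-P["shaftR"])[[1,0]])))
# riser front edge
s=t[:,:,2]-0; pts=[]
for v in range(258,372,3):
    r=cv2.GaussianBlur(t[v-1:v+2,235:285].mean(0)@np.array([0,.0,1.]).reshape(3,1),(1,3),0).ravel() if 0 else t[v-1:v+2,235:285,2].mean(0)
    u=235+np.argmax(np.diff(r))+.5; pts.append(ray("top",u,v,61)[:2])
pts=np.float32(pts); l=cv2.fitLine(pts,cv2.DIST_HUBER,0,.01,.01).ravel(); print("edge",l, "deg",np.degrees(np.arctan2(l[1],l[0])), "ends",pts[0],pts[-1])
for n,u,v,z in [("top",184+138/5,286+(408-260)/5,34),("scene",412+(430-300)/5,220+(350-260)/5,34),("top",184+152/5,286+(411-260)/5,5),("scene",412+(423-300)/5,220+(412-260)/5,5)]: print("part",n,ray(n,u,v,z).round(1))
for u,v in [(267,240),(137,229),(115,374),(252,387)]: print(ray("top",u,v,61).round(1))
print("bottle", ray("top",480,214,60).round(1))
```

```text
shaftL [493.9 -63.1  22. ]
shaftR [ 488.2 -173.8   22. ]
handle_rear [ 485.2 -249.9   76. ]
handle_front [ 485.5 -235.7   76. ]
trig_front [ 487.7 -183.9   76. ]
footUL [ 531.  -205.4    0. ]
footUR [ 526.9 -284.2    6. ]
footLR [ 438.  -279.4    6. ]
footLL [ 441.8 -200.6    6. ]
rjaw_tip_in [522.8  14.6  24. ]
ljaw_tip_in [477.2  15.2  24. ]
ljaw_out [467.4  15.3  24. ]
rjaw_out [534.5  13.1  24. ]
cross_top [536.6 -48.2  22. ]
cross_bot [453.8 -45.1  22. ]
axis deg 87.3192252392556 87.04518077703595
edge [ 9.9229532e-01 -1.2389519e-01  5.0523465e+02  7.5361229e+01] deg -7.116959 ends [601.4461   64.10364] [410.20688  87.22529]
part top [502.8 159.8  34. ]
part scene [502.8 162.5  34. ]
part top [502.1 160.1   5. ]
part scene [502.3 162.8   5. ]
[633.5  57.8  61. ]
[657.6 288.7  61. ]
[406.4 319.1  61. ]
[380.1  84.7  61. ]
bottle [ 673.6 -323.8   60. ]
```

Both views agree on the part to within 3 mm, at (502.5,161). The reacher's origin is about (486.3,-217) with its axis at 87.1°, and the posts measure 66 mm across, as they should. The riser's front edge passes through about (507,75) at yaw -7.1°. I'll move above the grip.

Request:
arm_command(increments=[0,340.3,-115.4,40,29.1,0,340.3,-115.4,40,29.1,0,340.3,-115.4,40,29.1,0,340.3,-115.4,40,29.1,0,340.3,-115.4,40,29.1,0,340.3,-115.4,40,29.1,0,340.3,-115.4,40,29.1,0,340.3,-115.4,60,29.1,0,340.3,-115.4,60,29.1,0,340.3,-115.4,60,29.1,0,340.3,-115.4,60,29.1])

```text
time: 1.48
tool_pos: [486.4, -217.8, 128.2]
tcp_rot: [3.141, -0.001, -0.051]
contact_force: [0.3, 0.2, 0.7]
grip_width: 91.9
```

```bash
cat >> h.py <<'E'
from plant import sensors
from scipy.spatial.transform import Rotation as Ro
def wpose():
    o=sensors.get_obs(); T=np.eye(4); T[:3,:3]=Ro.from_euler('xyz',o["tcp_rot"]).as_matrix(); T[:3,3]=o["tool_pos"]
    return T@imaging.calibration("wrist")["hand_eye"]
def wray(W,u,v,z):
    c=imaging.calibration("wrist"); a=np.array([u-c["cx"],v-c["cy"]]); r=np.hypot(*a); th=r/c["fx"]
    d=W[:3,:3]@np.array([*(a/r*np.sin(th)),np.cos(th)]); return W[:3,3]+d*(z-W[2,3])/d[2]
E
python3 - <<'E'
from h import *
o=sensors.get_obs(); print(o["time"],o["tool_pos"],o["tcp_rot"],o["grip_width"],o["contact_force"])
np.save("w1.npy",wpose()); cv2.imwrite("pics/w1.png",imaging.capture("wrist"))
E
```

```text
1.475 [ 486.40967545 -217.78674646  128.20007477] [ 3.14081131e+00 -1.13777668e-03 -5.10026303e-02] 91.88692932802209 [0.29666862 0.17231471 0.69950702]
```

View pics/w1.png

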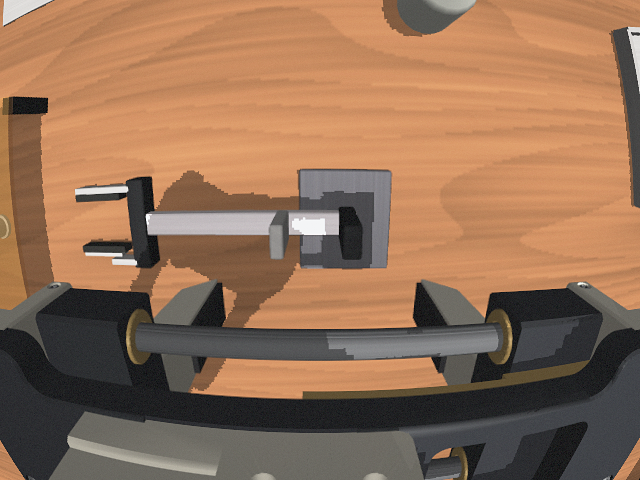

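The wrist view shows the posts (trigger about (278,235), handle about (350,235)) centred below the open fingers, and the jaws on the left at column 75–150. I'll check this numerically against the top-view pose.

Run:
```python
from h import *
W=np.load("w1.npy")
for k,u,v,z in [("shaftL",147,223,22),("shaftR",270,223,22),("trig front top",270,248,76),("handle rear top",361,248,76),("rjaw in tip",77,200,24),("ljaw in tip",86,242,24),("ljaw root in",130,240,24),("knob",2,228,34),("crossU",152,178,22),("crossD",158,266,22)]:
    print(k,wray(W,u,v,z).round(1))
im=cv2.imread("pics/w1.png"); cv2.imwrite("pics/w1c.png",cv2.resize(im[160:280,60:400],None,fx=2.35,fy=2.35,interpolation=cv2.INTER_CUBIC))
```

```text
shaftL [496.1 -63.1  22. ]
shaftR [ 489.3 -177.2   22. ]
trig front top [ 484.2 -183.6   76. ]
handle rear top [ 480.9 -248.    76. ]
rjaw in tip [524.5  11.7  24. ]
ljaw in tip [482.3  10.1  24. ]
ljaw root in [481.6 -42.9  24. ]
knob [506.7 124.5  34. ]
crossU [536.2 -74.6  22. ]
crossD [454.5 -66.8  22. ]
```

Run:
```python
from h import *
W=np.load("w1.npy")
print(W.round(2))
print("leg",wray(W,48,98,61).round(1),"edge",wray(W,52,300,61).round(1),wray(W,47,200,61).round(1),"cap",[wray(W,8,228,z).round(1) for z in(0,34,55)])
im=cv2.imread("pics/w1.png"); a=cv2.resize(im[180:270,0:100],None,fx=6,fy=6,interpolation=cv2.INTER_CUBIC); cv2.imwrite("pics/w1d.png",a)
```

```text
[[-5.0000e-02 -9.6000e-01 -2.9000e-01  5.6268e+02]
 [-1.0000e+00  5.0000e-02  1.0000e-02 -2.2208e+02]
 [ 0.0000e+00  2.9000e-01 -9.6000e-01  3.2547e+02]
 [ 0.0000e+00  0.0000e+00  0.0000e+00  1.0000e+00]]
leg [620.6   4.2  61. ] edge [436.2  43.5  61. ] [532.6  18.9  61. ] cap [array([499.3, 152.7,   0. ]), array([505.9, 113.6,  34. ]), array([510. ,  89.4,  55. ])]
```

View pics/w1d.png

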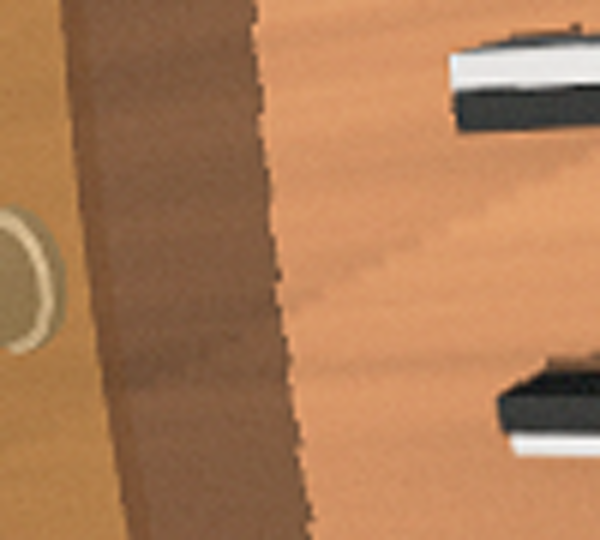

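The wrist view agrees with the top view within about 2 mm. It shows the flange's near edge at y≈146, so the part's centre is at about 161, and a jaw gap of about 44–45 mm, which puts the right pad at y≈-25. Next I'll descend over the posts and close lightly to about 62 mm.

Request:
arm_command(increments=[0,0,0,45,0,0,0,0,85,0,0,0,0,91.5,0,0,0,0,91.5,0,0.2,0,0,91.5,0,0.25,0,0,91.5,0,0.3,0,0,91.5,0,0.33,0,0,91.5,0,0.33,0,0,91.5,0,0.33,0,0,91.5,0,0.33,0,0,91.5,0])

```text
time: 2.9
tool_pos: [486.8, -216.7, 36.9]
tcp_rot: [-3.142, -0.001, -0.05]
contact_force: [-0.7, 3.4, 6.6]
grip_width: 61.2
```

Run:
```python
from h import *
o=sensors.get_obs(); print(o)
```

```text
{'time': 2.9, 'joint_positions': array([-5.63130693e-01,  5.23629368e-01,  1.69798110e+00,  8.97605845e-04,
        9.18833154e-01,  1.05721359e+00]), 'dq': array([-2.09976715e-05, -3.01997893e-03, -5.51481516e-04,  1.41866391e-03,
        5.48030925e-04,  8.36241383e-04]), 'tau': array([-1.43266641e+00, -4.38101470e+01, -1.85203528e+01, -6.41981475e-01,
       -7.07057174e-01, -1.33580756e-04]), 'tool_pos': array([ 486.84972044, -216.70477973,   36.92395813]), 'tcp_rot': array([-3.14153508e+00, -1.35147614e-03, -5.00922100e-02]), 'contact_force': array([-0.65850191,  3.39723126,  6.60610148]), 'moment': array([0.68503987, 0.03876609, 0.06699238]), 'grip_width': 61.23369978612713}
```

Request:
arm_command(increments=[0.33,0,0,-3,0,0.33,0,0,-6,0,0.33,0,0,-6,0,0.33,0,0,-6,0])

```text
time: 3.4
tool_pos: [486.2, -217.1, 41.8]
tcp_rot: [3.142, 0.0, -0.05]
contact_force: [-0.8, -0.4, 0.9]
grip_width: 61.2
```

Request:
arm_command(increments=[0.4,0,0,0,0,0.4,0,0,0,0,0.4,0,0,0,0,0.4,0,0,0,0])

```text
time: 3.9
tool_pos: [486.3, -217.0, 41.9]
tcp_rot: [3.142, 0.0, -0.05]
contact_force: [0.0, 0.7, 0.1]
grip_width: 55.3
```

Request:
arm_command(increments=[0.46,0,0,0,0,0.46,0,0,0,0,0.46,0,0,0,0,0.46,0,0,0,0])

```text
time: 4.4
tool_pos: [486.3, -217.0, 41.9]
tcp_rot: [3.142, -0.0, -0.05]
contact_force: [-0.4, -0.2, -0.0]
grip_width: 49.6
```

Run:
```python
from h import *
for i in range(4): 
    o=sensors.get_obs(); print(o["time"],o["grip_width"],o["contact_force"],o["moment"],o["tool_pos"]); W=wpose(); im=imaging.capture("wrist")
np.save("w2.npy",W)
t=imaging.capture("top")
a=cv2.resize(im[130:270,0:200],None,fx=3.8,fy=3.8,interpolation=cv2.INTER_CUBIC)
cv2.imwrite("pics/w2.png",a); cv2.imwrite("pics/w2full.png",im);cv2.imwrite("pics/t2.png",t)
```

```text
4.4 49.5801067701935 [-0.44534451 -0.19968452 -0.04722787] [ 0.07193457  0.01638635 -0.01111529] [ 486.32683955 -217.03535467   41.93770948]
4.45 49.54326179013021 [ 0.34606835  0.26964113 -0.65943387] [ 0.02267806  0.00257138 -0.04013592] [ 486.33759841 -217.02733943   41.93762843]
4.5 49.303070851814894 [ 0.76205873  0.11474138 -0.55482064] [0.04976796 0.03945915 0.0753821 ] [ 486.33956388 -217.04972682   41.91907325]
4.55 49.363918472183336 [ 0.44295935 -0.22712929  0.06209551] [0.06843502 0.01251942 0.07206658] [ 486.33709379 -217.06298032   41.95216597]
```

View pics/w2.png

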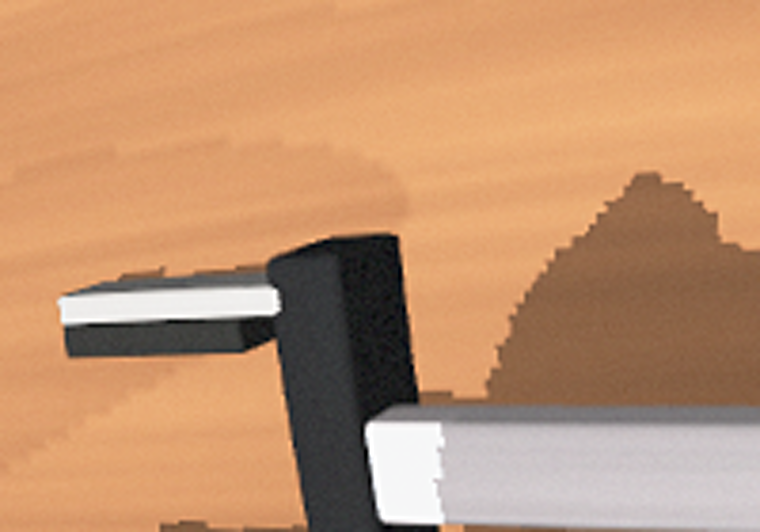

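The crop shows the right jaw at (15–73, 205–224) and the cross-piece, but it cuts off the left jaw. The measured width follows the command to within 0.2 mm. The wrist force is close to zero, so the reacher may not be lifted.

Run:
```python
from h import *
W=np.load("w2.npy")
for z in (22,28): print(z,"shaft end mid",wray(W,365/3.8,130+470/3.8,z).round(1),"shaft far",wray(W,190,130+470/3.8,z).round(1),"rjaw tip in(top+2)",wray(W,68/3.8,130+325/3.8,z+2).round(1), "crosstop far corner", wray(W,395/3.8,130+235/3.8,z).round(1))
im=cv2.imread("pics/w2full.png"); t=cv2.imread("pics/t2.png")
a=cv2.resize(t[288:353,280:470],None,fx=4,fy=4,interpolation=cv2.INTER_CUBIC)
b=cv2.resize(im[180:330,0:380],None,fx=2,fy=2,interpolation=cv2.INTER_CUBIC)
cv2.imwrite("pics/c2.png",np.vstack([a,b]))
```

```text
22 shaft end mid [495.5 -61.   22. ] shaft far [ 492.8 -135.    22. ] rjaw tip in(top+2) [529.3  10.9  24. ] crosstop far corner [538.2 -77.4  22. ]
28 shaft end mid [497.4 -65.4  28. ] shaft far [ 494.7 -137.4   28. ] rjaw tip in(top+2) [530.3   4.4  30. ] crosstop far corner [538.9 -81.4  28. ]
```

View pics/c2.png

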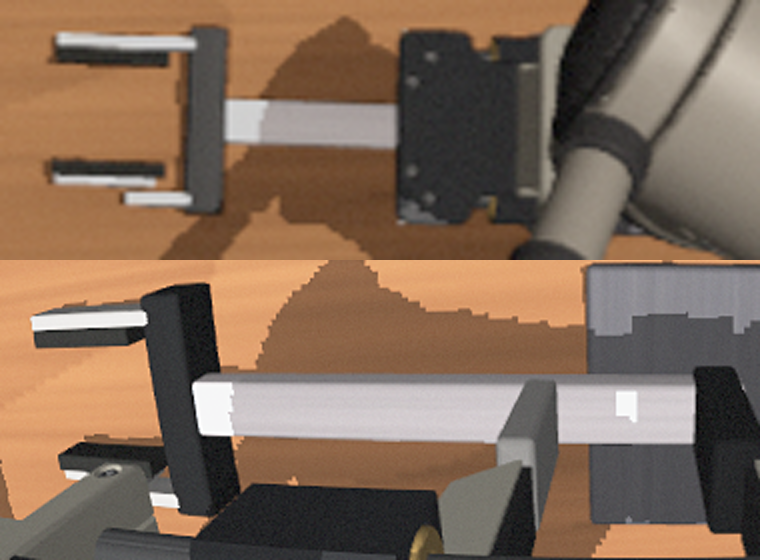

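The reacher, trigger and left jaw have not moved at all, yet the fingers read 49 mm, so they are not on the posts. I'll look from the side.

Run:
```python
from h import *
s=imaging.capture("scene"); cv2.imwrite("pics/s2.png",s); im=cv2.imread("pics/w2full.png")
P=np.array([486.3,-217,42.]); u,v=proj("scene",P); print("tcp px",u,v, "grasp",proj("scene",P+[0,0,19]),"z76",proj("scene",[486.3,-217,76]),proj("scene",[486.3,-217,0]))
print([ray("top",280+435/4,288+127/4,z).round(1) for z in (102,150)])
u,v=int(u),int(v)
a=cv2.resize(s[v-90:v+30,u-60:u+60],(540,540),interpolation=cv2.INTER_CUBIC)
cv2.imwrite("pics/c3.png",a); print(u-60,v-90)
```

```text
tcp px 249.4940586380868 205.8682884437316 grasp [248.54665234 197.80601922] z76 [247.78485449 191.32324692] [251.52153553 223.12177783]
[array([ 489.1, -148.2,  102. ]), array([ 488.9, -142.3,  150. ])]
189 115
```

View pics/c3.png

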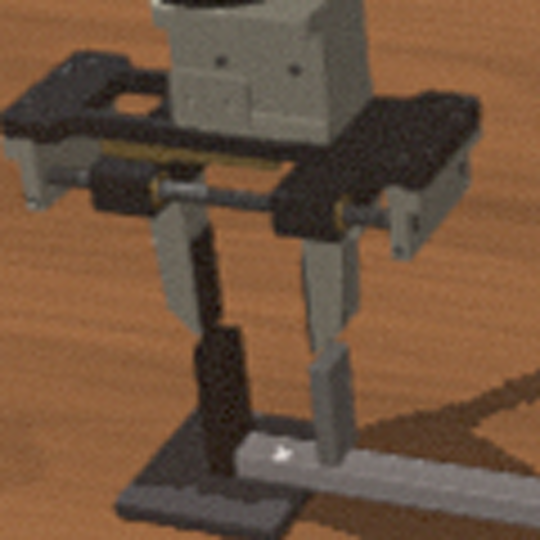

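The side view explains it: the fingertips sit just above the post tops, at about (261,192) in the scene image. The fingers are really about 38 mm higher than the reported TCP, so the earlier 6.6 N was the tips touching the posts. I'll open and descend further in stages, watching the force.

Request:
arm_command(increments=[0,0,0,0,0,0,0,0,0,0,0,0,0,0,0,0,0,0,0,0,0,0,0,0,0,0,0,0,12,0,0,0,0,24,0,0,0,0,24,0,0,0,0,24,0])

```text
time: 5.82
tool_pos: [486.3, -217.0, 17.7]
tcp_rot: [-3.142, 0.0, -0.05]
contact_force: [0.1, -1.1, -0.1]
grip_width: 91.7
```

Run:
```python
from h import *
o=sensors.get_obs(); print(o["tool_pos"],o["contact_force"],o["moment"],o["grip_width"])
s=imaging.capture("scene"); cv2.imwrite("pics/s3.png",s)
cv2.imwrite("pics/c4.png",cv2.resize(s[115:235,189:309],(480,480),interpolation=cv2.INTER_CUBIC))
```

```text
[ 486.32594504 -217.04310322   17.74237502] [ 0.10980256 -1.13535873 -0.07656812] [-0.02406797 -0.01273616  0.01240265] 91.6992370719821
```

View pics/c4.png

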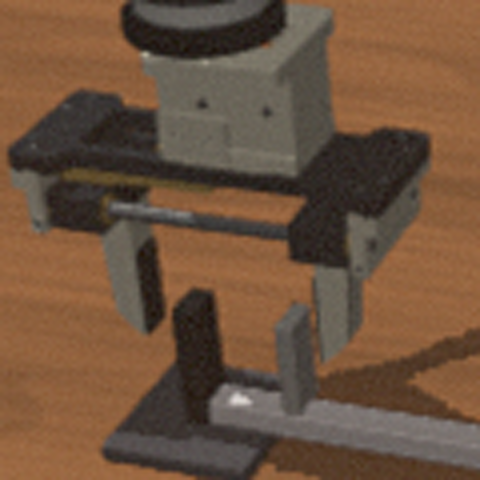

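The fingers now straddle the posts with their tips at about z 55 and no contact. I'll go down 18 mm more and close lightly.

Request:
arm_command(increments=[0,0,0,10,0,0,0,0,18,0,0,0,0,18,0,0,0,0,18,0])

```text
time: 6.38
tool_pos: [486.4, -217.1, -0.1]
tcp_rot: [3.142, 0.0, -0.05]
contact_force: [0.0, 0.6, -1.2]
grip_width: 91.8
```

Request:
arm_command(increments=[0.2,0,0,0,0,0.25,0,0,0,0,0.28,0,0,0,0,0.3,0,0,0,0,0.32,0,0,0,0,0.33,0,0,0,0,0.33,0,0,0,0,0.33,0,0,0,0])

```text
time: 7.38
tool_pos: [486.5, -217.3, 0.0]
tcp_rot: [3.141, -0.0, -0.05]
contact_force: [-0.4, -3.1, 0.2]
grip_width: 61.3
```

Request:
arm_command(increments=[0.33,0,0,-3,0,0.33,0,0,-6,0,0.33,0,0,-6,0,0.33,0,0,-6,0])

```text
time: 7.88
tool_pos: [486.2, -216.8, 5.8]
tcp_rot: [-3.141, 0.0, -0.05]
contact_force: [0.1, 1.0, -4.6]
grip_width: 61.5
```

Run:
```python
from h import *
o=sensors.get_obs(); print(o["tool_pos"],o["contact_force"],o["moment"],o["grip_width"])
np.save("w5.npy",wpose()); im=imaging.capture("wrist");t=imaging.capture("top"); cv2.imwrite("pics/w5.png",im);cv2.imwrite("pics/t5.png",t)
```

```text
[ 486.17648221 -216.836536      5.77370921] [ 0.08093841  0.9797803  -4.58081044] [-0.03319171 -0.00279525  0.01575357] 61.52941600961858
```

The reacher is now really held: the wrist reads -4.6 N, its weight. While it is lifted and empty, I'll calibrate squeeze against width.

```bash
cat >> h.py <<'E'
def avg(n=10,cam="top"):
    w=[];f=[];t=[];acc=0
    for i in range(n):
        o=sensors.get_obs(); w.append(o["grip_width"]);f.append(o["contact_force"]);t.append(o["tool_pos"]); acc=acc+imaging.capture(cam).astype(float)
    print("t",o["time"],"w",np.mean(w).round(3),"+-",(np.std(w)/n**.5).round(3),"F",np.mean(f,0).round(2),"M",o["moment"].round(3),"tcp",np.mean(t,0).round(2)); return acc/n
E
python3 -c "
from h import *
cv2.imwrite('pics/a33.png',avg(8))"
```

```text
t 8.325 w 61.437 +- 0.045 F [ 0.26  0.25 -3.66] M [-0.025 -0.041  0.014] tcp [ 486.26 -217.      5.85][ WARN:0@2.160] global loadsave.cpp:1063 imwrite_ Unsupported depth image for selected encoder is fallbacked to CV_8U.
```

Request:
arm_command(increments=[0.37,0,0,0,0,0.42,0,0,0,0,0.42,0,0,0,0,0.42,0,0,0,0])

```text
time: 8.88
tool_pos: [486.3, -217.0, 5.9]
tcp_rot: [3.142, 0.0, -0.05]
contact_force: [-0.2, -0.0, -4.6]
grip_width: 53.4
```

```bash
python3 -c "
from h import *
cv2.imwrite('pics/a42.png',avg(8))"
```

```text
t 9.225 w 53.517 +- 0.102 F [ 0.09  0.09 -3.8 ] M [-0.018  0.058 -0.034] tcp [ 486.32 -217.05    5.92][ WARN:0@2.250] global loadsave.cpp:1063 imwrite_ Unsupported depth image for selected encoder is fallbacked to CV_8U.
```

Request:
arm_command(increments=[0.46,0,0,0,0,0.52,0,0,0,0,0.52,0,0,0,0,0.52,0,0,0,0])

```text
time: 9.78
tool_pos: [486.3, -217.1, 5.9]
tcp_rot: [3.141, -0.0, -0.05]
contact_force: [-0.8, -0.0, -4.3]
grip_width: 44.1
```

```bash
python3 -c "
from h import *
cv2.imwrite('pics/a52.png',avg(8))
f=lambda n: cv2.resize(cv2.imread(n)[290:350,270:350],None,fx=6.5,fy=6.5,interpolation=cv2.INTER_CUBIC)
a=np.hstack([f('pics/a33.png')[:,:395],f('pics/a52.png')[:,:395]])
cv2.imwrite('pics/c5.png',a)
from h import cv2
for n in ('top0','a33','a42','a52'):
    g=cv2.imread(f'pics/{n}.png').astype(float).mean(2)[288:348,296:318].mean(1); print(n,g.round(0).astype(int).tolist())
"
```

```text
t 10.125 w 44.17 +- 0.101 F [-0.09  0.   -3.78] M [-0.03   0.041 -0.045] tcp [ 486.32 -217.06    5.93]
top0 [123, 123, 124, 126, 121, 119, 120, 123, 133, 196, 202, 160, 80, 44, 44, 38, 76, 114, 119, 119, 121, 124, 126, 127, 128, 129, 127, 125, 122, 122, 123, 123, 121, 122, 122, 121, 121, 120, 116, 107, 64, 44, 43, 49, 173, 193, 135, 105, 133, 135, 133, 116, 112, 114, 115, 115, 114, 115, 117, 117]
a33 [127, 127, 128, 130, 125, 122, 124, 128, 120, 199, 207, 194, 105, 46, 46, 43, 59, 103, 122, 123, 125, 128, 130, 131, 132, 133, 132, 129, 126, 127, 128, 127, 125, 126, 126, 125, 126, 96, 58, 46, 46, 103, 199, 176, 128, 126, 137, 137, 123, 118, 116, 116, 117, 118, 118, 118, 118, 119, 121, 122]
a42 [127, 127, 128, 130, 125, 123, 124, 128, 121, 199, 207, 190, 102, 45, 46, 42, 60, 107, 122, 123, 125, 128, 130, 131, 132, 133, 132, 129, 126, 127, 128, 123, 75, 48, 46, 56, 178, 193, 142, 109, 143, 146, 145, 121, 120, 119, 117, 117, 118, 117, 116, 116, 117, 117, 118, 118, 118, 119, 121, 122]
a52 [127, 127, 128, 130, 125, 123, 124, 128, 123, 199, 207, 190, 102, 48, 47, 44, 63, 113, 123, 122, 125, 128, 130, 131, 132, 122, 73, 50, 48, 79, 180, 177, 127, 128, 158, 160, 142, 124, 119, 116, 116, 118, 120, 121, 121, 118, 116, 116, 117, 116, 116, 116, 117, 118, 118, 118, 118, 119, 121, 122][ WARN:0@2.141] global loadsave.cpp:1063 imwrite_ Unsupported depth image for selected encoder is fallbacked to CV_8U.
```

The width follows the command with no droop, so I can set the squeeze by position. In the top view the gap shrinks as predicted (1.2 mm per mm), and the four readings give an unsqueezed gap of about 42.7 mm, putting the right pad at about -22.7. Next I'll work out the shift to the part from this same view.

Run:
```python
from h import *
R=ray("top",306.5,304.58,14);L=ray("top",306.5,325.26,14)
g=cv2.imread("pics/a33.png").astype(float).mean(2)
# axis from shaft edges (z=28 lifted): row centroid of bright shaft per column
P=[]
for u in range(340,372):
    c=cv2.imread("pics/top0.png")[305:335,u].min(1).astype(float); m=c>130; P.append(ray("top",u,305+np.mean(np.where(m)[0]),22)[:2])
l=cv2.fitLine(np.float32(P),cv2.DIST_HUBER,0,.01,.01).ravel(); l[:2]*=np.sign(l[1]); print("top0 shaft dir deg",np.degrees(np.arctan2(l[1],l[0])),"x at y=-217",l[2]+(-217-l[3])*l[0]/l[1])
print("R",R.round(1),"L",L.round(1))
for a in (86.8,87.1,87.4):
    d=np.array([np.cos(np.radians(a)),np.sin(np.radians(a))]); n=np.array([-d[1],d[0]]); p=np.array([502.5,161.])
    print(a,"part y rel:", -22.7+n@(p-R[:2]), 14.5+n@(p-L[:2]), "along from TCP", d@(p-np.array([486.3,-217.05])))
```

```text
top0 shaft dir deg 86.55499 x at y=-217 485.9538
R [519.8  -9.6  14. ] L [482.4  -9.   14. ]
86.8 part y rel: 4.0823140590756495 3.945997211012765 along from TCP 378.3648392798872
87.1 part y rel: 3.19527784110004 3.051575259312161 along from TCP 378.3854586127244
87.4 part y rel: 2.307531691001511 2.157467171958954 along from TCP 378.39570431707364
```

Request:
arm_command(increments=[0.33,0,0,0,0,0.33,-4,0,0,0,0.33,-7.5,0,0,0,0.33,-7.5,-15,0,0,0.33,-7.5,-30,0,0,0.33,-7.5,-50,0,0,0.33,-7.5,-70,0,0,0.33,-7.5,-85,0,0,0.33,-7.5,-95,0,0,0.33,-7.5,-100,0,0,0.33,-7.5,-100,0,0])

```text
time: 11.55
tool_pos: [483.9, -116.8, 5.9]
tcp_rot: [3.141, -0.0, -0.05]
contact_force: [0.4, 0.0, -3.8]
grip_width: 61.7
```

```bash
python3 -c "
from h import *
a=avg(4); cv2.imwrite('pics/t6.png',a.astype(np.uint8))
cv2.imwrite('pics/c6.png',cv2.resize(a.astype(np.uint8)[280:355,190:340],None,fx=5,fy=5,interpolation=cv2.INTER_CUBIC))"
```

```text
t 11.7 w 61.522 +- 0.109 F [ 0.12  0.31 -3.7 ] M [-0.067 -0.015  0.03 ] tcp [ 483.94 -117.08    5.93]
```

View pics/c6.png

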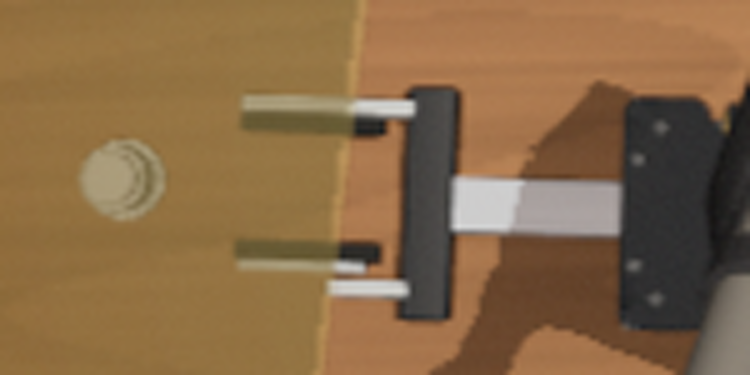

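The part, at about (127,181) in this crop, is centred between the pads' inner faces (rows 126 and 238), with about 7–8 mm free on each side. I'll advance the rest of the way and lower.

Request:
arm_command(increments=[0.33,0,-8,0,0,0.33,0,-18,0,0,0.33,0,-28,0,0,0.33,0,-38,0,0,0.33,0,-48,0,0,0.33,0,-56,0,0,0.33,0,-61,0,0,0.33,0,-63.5,0,0,0.33,0,-63.5,0,0,0.33,0,-63.5,2,0,0.33,0,-63.5,4,0,0.33,0,-63.5,5.5,0,0.33,0,-63.5,5.5,0,0.33,0,-63.5,5.5,0])

```text
time: 13.5
tool_pos: [487.0, -53.4, 0.4]
tcp_rot: [3.141, 0.0, -0.05]
contact_force: [0.2, -0.2, -3.0]
grip_width: 61.9
```

```bash
python3 -c "
from h import *
a=avg(6); cv2.imwrite('pics/t7.png',a.astype(np.uint8))
g=a.mean(2); print(g[288:340,196:208].mean(1).round(0).astype(int).tolist()); print(g[288:340,222:230].mean(1).round(0).astype(int).tolist())
print(a[288:340,209:217,2].mean(1).round(0).astype(int).tolist())"
```

```text
t 13.75 w 61.665 +- 0.061 F [-0.08  0.11 -3.44] M [-0.075  0.01  -0.045] tcp [ 4.8703e+02 -5.3380e+01  4.2000e-01]
[111, 111, 111, 111, 111, 109, 107, 106, 105, 104, 117, 119, 120, 103, 97, 97, 97, 104, 108, 107, 107, 107, 108, 109, 111, 112, 112, 113, 112, 112, 113, 111, 108, 107, 106, 106, 106, 105, 99, 92, 91, 91, 99, 119, 117, 106, 103, 104, 106, 107, 106, 106]
[111, 110, 110, 110, 110, 110, 109, 107, 107, 108, 107, 141, 144, 132, 92, 80, 80, 79, 106, 109, 109, 110, 110, 111, 111, 111, 111, 110, 111, 113, 112, 110, 108, 107, 107, 108, 108, 105, 104, 89, 81, 79, 80, 111, 130, 118, 102, 142, 143, 140, 112, 108]
[151, 152, 150, 149, 148, 147, 146, 144, 144, 145, 159, 163, 165, 124, 104, 102, 103, 118, 144, 145, 153, 152, 159, 162, 166, 167, 169, 169, 169, 167, 164, 164, 158, 154, 155, 155, 147, 143, 138, 110, 102, 102, 107, 157, 162, 147, 145, 148, 149, 148, 146, 146]
```

The part is centred between the pads, and the reacher hangs about 0.5 mm above the bench at its full weight, free of friction. I'll squeeze slowly to just short of the predicted contact.

Request:
arm_command(increments=[0.35,0,0,0,0,0.37,0,0,0,0,0.38,0,0,0,0,0.39,0,0,0,0,0.4,0,0,0,0,0.41,0,0,0,0,0.42,0,0,0,0,0.425,0,0,0,0,0.43,0,0,0,0,0.435,0,0,0,0,0.44,0,0,0,0,0.44,0,0,0,0,0.44,0,0,0,0])

```text
time: 15.42
tool_pos: [487.0, -53.4, 0.4]
tcp_rot: [3.141, -0.0, -0.05]
contact_force: [0.7, -1.0, -2.6]
grip_width: 51.5
```

```bash
cat >> h.py <<'E'
def prof(name,n=8):
    a=avg(n); cv2.imwrite(f'pics/{name}.png',a.astype(np.uint8)); g=a.mean(2)
    for s in ((190,202),(217,227)): print(g[298:340,s[0]:s[1]].mean(1).round(0).astype(int).tolist())
    print(a[298:340,206:214,2].mean(1).round(0).astype(int).tolist())
E
python3 -c "
from h import *
prof('t8')"
```

```text
t 15.775 w 51.473 +- 0.03 F [-0.75 -0.75 -2.58] M [-0.011  0.093  0.104] tcp [ 4.8702e+02 -5.3390e+01  4.2000e-01]
[107, 108, 111, 107, 105, 104, 104, 107, 107, 107, 107, 107, 108, 108, 108, 107, 106, 105, 106, 107, 108, 108, 102, 100, 100, 100, 109, 109, 105, 102, 102, 103, 104, 105, 104, 103, 103, 103, 104, 104, 104, 104]
[109, 140, 144, 130, 91, 80, 80, 80, 106, 116, 114, 114, 115, 114, 118, 117, 119, 116, 114, 115, 117, 117, 106, 85, 80, 80, 98, 133, 126, 106, 138, 139, 140, 111, 108, 108, 108, 110, 110, 109, 108, 108]
[158, 163, 165, 124, 104, 102, 102, 118, 148, 153, 154, 160, 166, 168, 169, 169, 169, 169, 167, 166, 152, 155, 122, 104, 102, 102, 141, 161, 150, 141, 141, 142, 144, 144, 143, 142, 143, 147, 148, 148, 145, 146]
```

Request:
arm_command(increments=[0.445,0,0,0,0,0.45,0,0,0,0,0.455,0,0,0,0,0.455,0,0,0,0])

```text
time: 16.32
tool_pos: [487.0, -53.4, 0.4]
tcp_rot: [3.141, -0.0, -0.05]
contact_force: [-0.6, -0.2, -2.8]
grip_width: 50.2
```

```bash
python3 -c "
from h import *
prof('t9')"
```

```text
t 16.675 w 50.113 +- 0.071 F [-0.67 -0.73 -2.61] M [-0.011  0.057  0.037] tcp [ 4.8703e+02 -5.3390e+01  4.2000e-01]
[108, 109, 111, 106, 103, 103, 103, 107, 107, 107, 107, 107, 108, 108, 108, 107, 106, 105, 106, 107, 108, 103, 101, 99, 99, 110, 112, 105, 103, 102, 103, 103, 104, 105, 104, 103, 103, 103, 104, 104, 104, 104]
[109, 140, 144, 128, 90, 80, 80, 81, 111, 114, 115, 117, 115, 115, 118, 116, 113, 115, 113, 116, 117, 108, 86, 80, 80, 93, 131, 128, 108, 138, 141, 139, 112, 108, 109, 108, 109, 110, 110, 109, 108, 108]
[160, 163, 164, 124, 104, 103, 103, 117, 146, 157, 159, 166, 168, 169, 169, 169, 169, 168, 166, 154, 155, 124, 105, 102, 102, 138, 161, 152, 143, 140, 141, 142, 144, 144, 143, 142, 143, 147, 148, 148, 146, 146]
```

At c=0.44 and 0.455 the pad edge still follows the trigger (0.95 px against 0.90 expected), so the pad has not been compressed yet. The gap is about 24 mm, so contact is imminent. I'll take small steps.

Request:
arm_command(increments=[0.46,0,0,0,0,0.464,0,0,0,0,0.464,0,0,0,0])

```text
time: 17.1
tool_pos: [487.0, -53.4, 0.4]
tcp_rot: [3.141, -0.0, -0.05]
contact_force: [0.4, -0.3, -2.4]
grip_width: 49.2
```

```bash
python3 -c "
from h import *
prof('t10',10)"
```

```text
t 17.55 w 49.238 +- 0.056 F [-0.29 -0.67 -2.59] M [0.008 0.095 0.08 ] tcp [ 4.8702e+02 -5.3380e+01  4.1000e-01]
[108, 109, 111, 106, 103, 102, 103, 106, 107, 107, 106, 107, 107, 108, 108, 107, 106, 105, 106, 107, 105, 101, 100, 99, 104, 111, 110, 104, 103, 102, 102, 103, 104, 105, 105, 104, 103, 103, 104, 104, 104, 104]
[109, 140, 144, 128, 90, 80, 80, 81, 113, 114, 114, 116, 115, 116, 116, 114, 114, 114, 113, 115, 116, 92, 81, 80, 80, 120, 134, 114, 110, 138, 139, 129, 111, 108, 109, 109, 108, 110, 110, 109, 108, 108]
[160, 163, 165, 124, 104, 102, 103, 117, 152, 155, 165, 168, 169, 169, 169, 168, 169, 165, 162, 160, 144, 111, 102, 102, 114, 158, 160, 146, 141, 141, 141, 142, 144, 144, 143, 142, 143, 147, 148, 148, 146, 146]
```

Request:
arm_command(increments=[0.468,0,0,0,0,0.472,0,0,0,0,0.472,0,0,0,0])

```text
time: 17.98
tool_pos: [487.1, -53.4, 0.4]
tcp_rot: [3.141, -0.0, -0.05]
contact_force: [-0.0, -1.2, -2.8]
grip_width: 48.6
```

```bash
python3 -c "
from h import *
prof('t11',10)"
```

```text
t 18.425 w 48.598 +- 0.072 F [-0.51 -1.24 -2.62] M [0.007 0.084 0.015] tcp [ 4.8704e+02 -5.3410e+01  4.2000e-01]
[109, 111, 112, 106, 103, 102, 103, 106, 107, 107, 107, 107, 107, 108, 108, 107, 106, 105, 105, 107, 104, 101, 99, 98, 107, 112, 108, 104, 103, 102, 102, 103, 104, 105, 104, 104, 103, 103, 104, 104, 104, 104]
[111, 140, 143, 126, 90, 80, 80, 82, 113, 114, 114, 117, 116, 114, 114, 114, 116, 114, 114, 116, 113, 87, 80, 80, 87, 130, 130, 108, 139, 141, 140, 110, 106, 108, 109, 108, 109, 110, 110, 109, 108, 108]
[161, 164, 165, 123, 103, 102, 103, 117, 154, 160, 166, 170, 170, 169, 170, 169, 169, 167, 153, 157, 133, 107, 102, 102, 126, 160, 156, 145, 141, 140, 141, 142, 144, 145, 143, 142, 143, 147, 149, 148, 146, 146]
```

The pad edge now lags the trigger by about 0.25 px (0.5 mm), so contact has begun. I'll make one small step more.

Request:
arm_command(increments=[0.475,0,0,0,0,0.478,0,0,0,0,0.478,0,0,0,0])

```text
time: 18.85
tool_pos: [487.0, -53.4, 0.4]
tcp_rot: [3.141, -0.0, -0.05]
contact_force: [0.8, -1.4, -2.0]
grip_width: 48.1
```

```bash
python3 -c "
from h import *
prof('t12',14)
E=lambda n,s,r,th:None
for n in ('t7','t8','t9','t10','t11','t12'):
    a=cv2.imread(f'pics/{n}.png').astype(float)[298:342]; out=[]
    for s in ((190,204),(206,214),(217,227)):
        p=a[:,s[0]:s[1],2].mean(1); g=np.diff(cv2.resize(p.reshape(-1,1),(1,440),interpolation=cv2.INTER_CUBIC).ravel())
        q=p[:14]; k=lambda seg,o: o+np.sum(np.arange(len(seg))*seg)/seg.sum()
        # dark-pad centroid (darkness) right 3..9, left strip
        D=np.clip(140 if s[0]!=190 else 138,0,255)-p; D=np.clip(D,0,None)
        r=k(D[3:10],3); lo=17 if n!='t7' else 26; 
        l=k(D[lo:lo+ (10 if n!='t7' else 8)],lo) if D[lo:lo+10].sum()>0 else 0
        out+= [round(r,2),round(l,2),round(l-r,2)]
    print(n,out)
"
```

```text
t 19.5 w 48.055 +- 0.038 F [-0.12 -1.48 -2.24] M [0.002 0.078 0.014] tcp [ 4.8703e+02 -5.3380e+01  4.2000e-01]
[110, 111, 113, 106, 102, 102, 102, 106, 107, 107, 107, 107, 107, 108, 108, 107, 106, 105, 106, 107, 105, 101, 98, 98, 111, 113, 107, 104, 103, 102, 102, 103, 104, 105, 104, 104, 103, 103, 104, 104, 104, 104]
[113, 140, 143, 123, 89, 80, 80, 82, 113, 114, 113, 116, 117, 115, 115, 116, 115, 112, 114, 116, 110, 86, 80, 80, 91, 129, 128, 109, 140, 141, 136, 112, 106, 108, 109, 108, 109, 110, 110, 109, 108, 108]
[162, 164, 165, 122, 103, 102, 103, 127, 154, 161, 166, 169, 169, 170, 170, 169, 169, 167, 156, 157, 128, 105, 102, 102, 135, 161, 154, 144, 142, 140, 141, 142, 144, 145, 143, 142, 143, 147, 149, 148, 146, 146]
t7 [np.float64(nan), np.float64(29.96), np.float64(nan), np.float64(4.97), np.float64(30.35), np.float64(25.39), np.float64(5.54), np.float64(30.64), np.float64(25.11)]
t8 [np.float64(5.13), np.float64(23.83), np.float64(18.7), np.float64(5.1), np.float64(23.74), np.float64(18.64), np.float64(5.6), np.float64(24.34), np.float64(18.73)]
t9 [np.float64(4.93), np.float64(23.07), np.float64(18.13), np.float64(5.1), np.float64(22.8), np.float64(17.7), np.float64(5.59), np.float64(23.44), np.float64(17.85)]
t10 [np.float64(4.91), np.float64(22.17), np.float64(17.25), np.float64(5.11), np.float64(22.47), np.float64(17.37), np.float64(5.59), np.float64(22.71), np.float64(17.12)]
t11 [np.float64(4.98), np.float64(22.12), np.float64(17.14), np.float64(5.08), np.float64(22.13), np.float64(17.04), np.float64(5.57), np.float64(22.54), np.float64(16.97)]
t12 [np.float64(4.98), np.float64(22.14), np.float64(17.16), np.float64(4.92), np.float64(21.91), np.float64(16.98), np.float64(5.56), np.float64(22.48), np.float64(16.92)]<string>:9: RuntimeWarning: invalid value encountered in scalar divide
```

The pad spacing has stalled at about 17.02 px (c=0.472 and 0.478 agree), so contact was at w≈48.9 and the clamp is now about 1.6 N. I'll aim for about 3.3 N, which is w≈47.1.

Request:
arm_command(increments=[0.481,0,0,0,0,0.484,0,0,0,0,0.486,0,0,0,0,0.488,0,0,0,0,0.488,0,0,0,0,0.488,0,0,0,0])

```text
time: 20.3
tool_pos: [487.0, -53.4, 0.4]
tcp_rot: [3.141, -0.0, -0.05]
contact_force: [-1.0, -2.3, -1.9]
grip_width: 47.4
```

```bash
python3 -c "
from h import *
prof('t13',8)"
```

```text
t 20.65 w 47.147 +- 0.053 F [-0.27 -1.6  -1.78] M [-0.056  0.061  0.039] tcp [ 4.8704e+02 -5.3390e+01  4.2000e-01]
[111, 112, 114, 105, 101, 101, 101, 106, 107, 107, 106, 107, 107, 108, 108, 107, 106, 105, 106, 107, 101, 99, 99, 98, 112, 114, 107, 104, 103, 102, 102, 103, 104, 105, 105, 103, 103, 103, 104, 104, 104, 104]
[115, 140, 143, 121, 88, 80, 80, 83, 111, 114, 113, 113, 116, 117, 117, 115, 112, 113, 114, 114, 104, 85, 80, 79, 97, 129, 122, 141, 142, 142, 110, 105, 106, 108, 109, 108, 109, 110, 110, 109, 108, 108]
[163, 164, 165, 121, 103, 102, 103, 129, 153, 162, 167, 169, 170, 170, 170, 170, 168, 167, 154, 156, 121, 103, 102, 103, 142, 162, 152, 144, 142, 140, 141, 142, 144, 145, 143, 142, 143, 147, 149, 148, 146, 146]
```

Spacing has stayed put while the trigger travelled on, so the clamp is about 3.4 N. I'll draw straight back, gently, by 118 mm.

Request:
arm_command(increments=[0.488,0,1,0,0,0.488,0,3,0,0,0.488,0,6,0,0,0.488,0,11,0,0,0.488,0,17,0,0,0.488,0,23,0,0,0.488,0,29,0,0,0.488,0,35,0,0,0.488,0,41,0,0,0.488,0,46,0,0,0.488,0,50,0,0,0.488,0,52,0,0,0.488,0,52,0,0])

```text
time: 22.32
tool_pos: [484.5, -105.7, 0.5]
tcp_rot: [3.141, -0.0, -0.05]
contact_force: [-0.2, -1.4, -1.5]
grip_width: 47.0
```

```bash
python3 -c "
from h import *
a=avg(4).astype(np.uint8); cv2.imwrite('pics/t14.png',a)
cv2.imwrite('pics/c14.png',cv2.resize(a[280:355,190:340],None,fx=5,fy=5,interpolation=cv2.INTER_CUBIC))"
```

```text
t 22.475 w 47.171 +- 0.054 F [-0.37 -1.21 -1.72] M [0.042 0.085 0.032] tcp [ 484.56 -105.65    0.52]
```

View pics/c14.png

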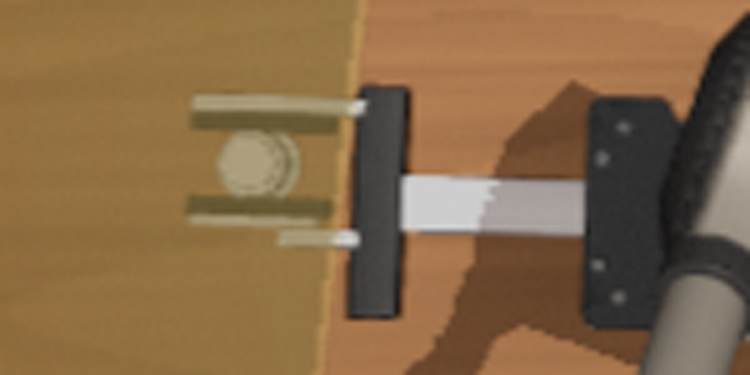

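The part, at about (260,163) in the crop, sits between both pads and follows the reacher. I'll keep drawing it out.

Request:
arm_command(increments=[0.488,0,1,0,0,0.488,0,3,0,0,0.488,0,7,0,0,0.488,0,13,0,0,0.488,0,19,0,0,0.488,0,25,0,0,0.488,0,31,0,0,0.488,0,37,0,0,0.488,0,43,0,0,0.488,0,49,0,0,0.488,0,55,0,0,0.488,0,60,0,0,0.488,0,65,0,0,0.488,0,68,0,0,0.488,0,68,0,0,0.488,0,68,0,0,0.488,0,68,0,0])

```text
time: 24.65
tool_pos: [481.2, -173.4, 0.5]
tcp_rot: [3.141, -0.0, -0.05]
contact_force: [-0.1, -1.0, -1.8]
grip_width: 46.8
```

```bash
python3 -c "
from h import *
a=avg(4).astype(np.uint8); cv2.imwrite('pics/t15.png',a)
g=cv2.cvtColor(a,cv2.COLOR_BGR2HSV); m=((g[...,1]<75)&(g[...,2]>110)).astype(np.uint8); m[:,:262]=0;m[:290]=0;m[350:]=0;m[:,330:]=0
n,l,s,c=cv2.connectedComponentsWithStats(m)
for i in range(1,n):
    if s[i,4]>20: print(s[i],c[i].round(1),ray('top',*c[i],30).round(1))
"
```

```text
t 24.8 w 47.128 +- 0.098 F [-0.38 -1.48 -1.76] M [-0.049  0.112 -0.046] tcp [ 481.12 -173.3     0.5 ]
[265 300  36   5 135] [282.  301.7] [525.2  34.1  30. ]
[271 307  16  14 184] [278.4 313.5] [504.3  40.7  30. ]
[307 316  23  12 259] [318.1 321.7] [488.3 -30.2  30. ]
[265 324  35   7 133] [284.3 326.7] [480.7  30.4  30. ]
```

The part is out at (504,41), about 34 mm outside the edge, and still clamped. I'll lower the last fraction of a millimetre, open gradually, then rise clear.

Request:
arm_command(increments=[0.488,0,0,0.5,0,0.48,0,0,0.5,0,0.47,0,0,0.5,0,0.455,0,0,0.5,0,0.44,0,0,0.5,0,0.42,0,0,0.5,0,0.4,0,0,0.5,0,0.37,0,0,0.5,0,0.34,0,0,0.5,0,0.31,0,0,0.5,0,0.28,0,0,0.5,0,0.2,0,0,0.5,0,0,0,0,0.5,0,0,0,0,0.5,0,0,0,0,0.5,0,0,0,0,0.5,0])

```text
time: 26.85
tool_pos: [481.0, -173.3, -0.1]
tcp_rot: [3.141, -0.0, -0.05]
contact_force: [0.2, 0.2, 0.7]
grip_width: 91.8
```

Request:
arm_command(increments=[0,0,0,-5,0,0,0,0,-20,0,0,0,0,-50,0,0,0,0,-90,0,0,0,0,-130,0,0,0,0,-130,0,0,0,0,-130,0,0,0,0,-130,0])

```text
time: 27.85
tool_pos: [480.2, -172.8, 129.0]
tcp_rot: [-3.141, 0.002, -0.05]
contact_force: [-0.3, 0.1, -0.0]
grip_width: 91.7
```

```bash
python3 -c "
from h import *
a=avg(3).astype(np.uint8); s=imaging.capture('scene')
f=lambda im,x,y,w,h,k: cv2.resize(im[y:y+h,x:x+w],None,fx=k,fy=k,interpolation=cv2.INTER_CUBIC)
cv2.imwrite('pics/c16.png',np.vstack([f(a,245,280,200,75,3.9),f(s,210,170,200,75,3.9)]))
g=cv2.cvtColor(a,cv2.COLOR_BGR2HSV); m=((g[...,1]<75)&(g[...,2]>110)).astype(np.uint8); m[:,:262]=0;m[:290]=0;m[350:]=0;m[:,330:]=0
n,l,st,c=cv2.connectedComponentsWithStats(m)
for i in range(1,n):
    if st[i,4]>20: print(st[i],c[i].round(1),ray('top',*c[i],30).round(1))
"
```

```text
t 27.95 w 91.705 +- 0.066 F [-0.26 -0.47 -0.05] M [ 0.053  0.029 -0.011] tcp [ 480.35 -172.88  128.95]
[270 300  36   5 135] [287.2 301.8] [524.8  24.8  30. ]
[271 307  16  16 200] [278.5 314.2] [503.   40.6  30. ]
[313 316  17  12 189] [321.  321.7] [488.3 -35.3  30. ]
[270 336  26   3  63] [283.6 336.8] [463.   31.8  30. ]
[287 340  18   4  57] [295.9 341.2] [454.7   9.9  30. ]
```

View pics/c16.png

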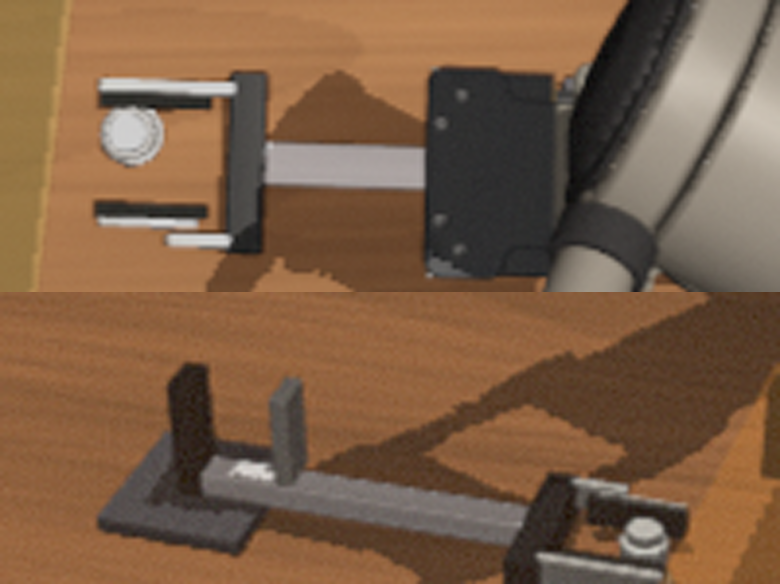

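The part stands upright outside the riser at about (131,135) in the upper crop, with the left pad well clear. The reacher stands flat on its foot and the gripper is free above it. I'll hand in.

```bash
python3 -c "
from plant import ticket,sensors
print(sensors.get_obs()['contact_force'], ticket.close_job())"
```

```text
the job is handed in; nothing more can be done
[-0.07154398 -0.22679672 -0.02652587] None
```

I drew the print out of the gap clamped in the reacher, let it stand on the bench, released the reacher and handed the job in at about 28 s. The hand-in gave no verdict.

- **Last checks:** the print stands upright at about (503, 41) mm, roughly 34 mm outside the riser's front edge. The left pad is well clear of it. The reacher rests flat on its foot with the trigger released, and the gripper is open above it and touching nothing (wrist force near 0 N).
- **Clamping force:** I estimate about 3.4 N, within the 2 to 5 N asked. This is not a direct force reading: I saw in the top view where the pad stopped moving while the trigger kept travelling. My first estimate of the jaw gap, 42.7 mm, was too small; the contact point showed about 44.5 mm.
- **What disagreed:** the fingertips were really about 38 mm higher than the reported tool position. My first attempt to grip therefore closed just above the posts and touched their tops with about 7 N. The reacher did not move, and I corrected the height after looking from the side.
- **Not checked:** I did not measure the jar, bottle or scraper again at the end. No move went near the bottle or scraper, and the reacher worked under the riser well in front of the jar.

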